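Hang the blanks on the finishing rail and lock them in

ROBOT

A 6-joint arm with a two-finger parallel gripper is mounted at the origin on the work surface. World frame = base frame: x ahead of the robot, y to its left, z up, the work surface at z = 0. Lengths are in m, angles in rad, forces in N, time in s.
With the tool pointing down it reaches from about 0.25 to 0.775 m from the base axis. Payload 8.9 kg.
Tool frame: the origin (TCP) lies midway between the tips of the shut fingers; the grasp point (between the pads) lies 19 mm behind it (pinch_z is the distance from the TCP to the grasp point, in m); y points along the fingers, z is the direction in which the jaws open and shut, and the axes are right-handed (so a half turn about y gives the same grasp; the last joint's range is limited). The gripper opens to 85 mm and grips with 20 to 120 N. Pads are 22 mm wide; open, the fingers measure 114 mm over their backs; the gripper's body (76 mm by 85 mm) begins 54 mm behind the grasp point. The pads swing forward as they close: fully open they stand 13 mm farther back than shut.
Start: joints at [-1.375, 0.291, -0.153, 1.127, 0, 1.431], TCP at [0.173, -0.496, 0.197] pointing down, gripper open.
Joint ranges: [-2.52, 2.52], [-0.91, 1.74], [-1.3, 1.37], [-1.96, 2.02], [-1.52, 1.47], [-3.14, 3.14]. Speed limits (rad/s): [2.22, 2.22, 2.79, 3.14, 3.14, 3.14].

INTERFACE

Orientations are given as a unit quaternion [x, y, z, w].
In Python, from workcell import state, read_camera, hand_in, outline_of, pinch_z gives the robot as it stands.
- The arm moves only by the shell command python3 -m handwheel 'ROWS' [FORCE]. ROWS is JSON, a list of rows, each a list of 3 entries, a list of its own where there are three numbers: the finger opening in mm, from 0 to 85.4, then the shift along the tool's x, y, z in mm, then the turn, a rotation vector about the tool's x, y, z in rad. In form: [[grip, [x, y, z], [wx, wy, wz]], ...]. A call has exactly 10 rows; each row shifts and turns the commanded pose from where the row before left it, along the tool's axes as they then stand; what a row does not reach is not made up. A row lasts 1/10 s, in which the tool goes at most 50 mm and 8.59 degrees, less where a joint would pass 70% of its speed; a pose out of reach is approached as far as the arm can. A call with a gripper value outside its range is refused whole. The fingers move at their own pace and stop on an object; FORCE is the grip in N (left out, the last holds). Time passes only in rows, so rows that do not move let the fingers close, or fill a call up. It gives the time, the measured TCP pose, the force and the opening at its end, in the units of the state.
- state(): the state, without advancing time (a new reading comes with each control period).
- read_camera(name): name is "side" or "top" or "wrist"; returns a dict with "image" (480x640x3 uint8, blue, green, red), "fx", "fy", "cx", "cy" (pixels), "T" (4x4, takes a point from camera to world coordinates). Camera axes: x right, y down, z forward; pixel columns grow to the right and rows downward; lengths in m; the calibration is good to about 2 mm. A picture is of the moment at which its call begins. There is no depth.
- hand_in(): hands the job in, once; it reports no verdict.
Trained networks look in a picture, given as the dict that the camera call returned (one of the last four; its "shot" number tells which), for a name from the list of things; names that differ only in an ending like _2 or _b are one class to them, and where a whole thing is asked for, a point or a joint stands for the part that bears it (a point fixed in the world has none). Each returns a list of dicts, best first, with "confidence" (0 to 1); they miss things now and then, are a little off and sometimes report something else, mostly with a low value. They report only what shows in the picture. A call takes as long as a camera call. They do not tell look-alikes from the thing itself.
- outline_of(picture, thing): "pixels" (480x640 bool, what is visible of it) and "position" ([column, row] in pixels, amid what is visible of it).
The state is a dict: "time": time; "joint_pos": joint angles; "dq": joint speeds; "joint_torque": joint torques, N m; "eef_pos": TCP position; "eef_rot": TCP orientation; "force": force on the tool from outside, world axes, zero at the start; "ft_torque": the same for the moment, N m; "gripper_width": finger opening in m.
Only numpy, scipy, OpenCV 4.12 (cv2) and the standard library are available. Lean on these libraries where they do the work, as an engineer would, in place of code of your own. Each camera call takes 0.05 s, during which the arm holds its last target. There are 200 camera calls.

TASK

Take the hanger bar that carries the three knife blanks out of its trestle, lift its hooks over the lip of the rail at the open, uncovered end and lower it until both hooks sit down behind the lip, and let go. Then slide it along the rail, under the cover strip, until it is home against the end stop, and swing the keeper arm fully closed behind it. Leave the empty hanger bar and everything else on the bench where it is, and do not drop the loaded bar.

Things in the scene. Friction and masses are not known exactly. Their poses are not given: they have to be found in the camera images.
- loaded_carrier: Loaded hanger bar: steel bar 150 mm long (y), 8 thick (x), 24 high; origin: centre of its underside, z up. Three bright steel knife blanks, 22 wide, y = -28, 0, 28, hang to 81 mm below it from clamp blocks on its front (x = -16 to -4, z = 2 to 22). 0.3 to 0.5 kg. Starts with its ends in the 14 mm deep open notches of a trestle, origin 105 mm above the table, hooks pointing (+x) away from the robot; lifts straight out.
- tab_top (a point): Centre of the top of the loaded bar's upright wooden grip tab: 12 mm (x) by 26 mm (y), at the middle of the bar, from 24 to 84 mm above the bar's origin. This point is at (0, 0, 84) mm of the bar.
- hook_left (a point): Lower end of the loaded bar's hook nose nearer +y, bar frame (21, 45, 6) mm. Each of the two hooks is 16 mm wide: an 8 mm thick arch from the bar's top to x = 24 mm (underside 24, top 32 mm above the origin), then a 6 mm thick nose down to this point. Slot between bar and nose: 14 mm, x = 4 to 18.
- hook_right (a point): Lower end of the loaded bar's other, equal hook nose, nearer -y: bar frame (21, -45, 6) mm.
- empty_carrier: Second hanger bar of the same shape but without blanks and clamp blocks, in a second trestle, origin 105 mm above the table. To be left alone. Either bar may be on the left or on the right.
- rail: Fixed aluminium rail on posts, 340 mm long (own y -170 to 170); origin on the table below its lip, x away from the robot. Front web x = -3 to 3 mm, z = 130 to 200; its top edge, z = 200, is the anti-jump lip. Behind it an open-topped channel: x = 3 to 35, floor z = 170, back wall (x = 35 to 41) to z = 200.
- load_point (a point): Point on the lip's top edge, rail (0, -65, 200) mm, in the middle of the open loading end (rail y -170 to 0). A bar seated here has its origin at rail x = -15 to -7 (best -11), y = -110 to -35, z = 176 mm, axes along the rail's, arches on the lip, noses in the channel; let go, it may lean by up to 0.15 rad.
- cover_edge (a point): Front lower corner of the cover strip's near end, rail (6, 36, 220) mm. The strip (x = 6 to 41, z = 220 to 224) roofs the channel from y = 36 to 170 mm, so hooks get there only by sliding along the lip towards the rail's +y. Sliding takes 1 to 4 N; a push on the side of the grip tab, just above the bar, does it.
- end_stop (a point): Face of the end stop plate, rail (0, 170, 200) mm, at the rail's +y end (plate x = -29 to 41, z = 165 to 235). The bar's end stops against it: bar origin then at rail y = 95 mm.
- keeper_hinge (a point): Vertical pivot axis of the keeper, behind the rail at rail (55, 20) mm, 208 mm above the table.
- keeper_pin (a point): Centre of the top of the keeper's upright push pin (12 mm diameter, z = 214 to 254 mm above the table), 85 mm from the pivot axis.
- keeper (a joint): Swinging keeper: level steel arm 95 mm long, 12 wide, z = 202 to 214 mm. 0: open, arm along the rail's -y, behind the channel. Grows clockwise (from above), arm sweeping over channel and lip towards the robot; 1.57: closed at its stop, arm along rail -x, just behind the near hook of a bar that is home. Starts at 0 to 0.2; about 1 N at the pin moves it; stays where left.
- pliers: Yellow and black pliers lying on the bench, 160 mm long. Bystander.
- hammer: Hammer lying on the bench. Bystander.
- spray_can: Grey spray can, 64 mm diameter, 170 mm tall, standing. Bystander.
- jar: Jar with steel lid, 72 mm diameter, 90 mm tall. Bystander.
- file: File with wooden handle lying behind the rail, 240 mm long. Bystander.
- handle_block: Dark wooden handle block 120 x 45 x 30 mm. Bystander.
- pin_cup: Steel cup, 70 mm diameter, 60 mm tall. Bystander.
Not all that is in view belongs to the job. Leave any pink look-alike of the loaded_carrier alone.

How it is judged:
By the outcome, as a careful person would: the job done as asked, in the order asked, and still so for the second after the job is handed in, with the robot touching nothing.
It also fails if it takes over 61 s, if anything falls off the work surface, if the arm or the gripper's body presses on something with over 40 N, if the wrist force passes 120 N, or if a joint passes its speed limit or range.

## Working session

There is one attempt and no reset: what is moved stays moved. The work goes in short steps, Python scripts to look and compute and a shell command to move; the robot and the scene stay as the last step left them, time stands still between calls to the robot, and variables do not carry over. Pictures are saved under pics/ and viewed, about 8 in all and at most 12, crops included, and the job is handed in when it is done.

```bash
ls; mkdir -p pics
python3 - <<'E'
from workcell import *
import cv2,numpy as np
print(state(),pinch_z)
for n in ("side","top"):
    p=read_camera(n); cv2.imwrite(f"pics/{n}0.png",p["image"]); print(n,p["fx"],p["cx"],p["cy"],np.round(p["T"],3).tolist())
    for t in ["loaded_carrier","empty_carrier","rail","tab_top","hook_left","keeper_pin","keeper","end_stop","cover_edge","load_point","keeper_hinge"]:
        try: print(t,[(np.round(o["position"]).tolist(),round(o["confidence"],2),int(o["pixels"].sum())) for o in outline_of(p,t)][:3])
        except Exception as e: print(t,e)
E
```

```text
pics
{'time': 0.0, 'joint_pos': array([-1.37531587e+00,  2.91262879e-01, -1.54100322e-01,  1.12670577e+00,
       -6.50926951e-06,  1.43152378e+00]), 'dq': array([ 0.00159503, -0.00050943, -0.00083333,  0.00028465, -0.00029033,
       -0.00038823]), 'joint_torque': array([-2.44544775e-03, -5.37139964e+01,  3.31371832e+01,  1.59999426e-02,
       -4.51017713e-04, -3.08071648e-06]), 'eef_pos': array([ 0.17240417, -0.49538732,  0.19625108]), 'eef_rot': array([-0.11781615,  0.69767469, -0.69677528,  0.11778626]), 'force': array([ 0.46161773,  0.63947727, -0.49865855]), 'ft_torque': array([ 0.03657316, -0.0430634 ,  0.00243073]), 'gripper_width': 0.08510207822669955} 0.0187
side 616.9830210672037 325.78384155098576 242.5380493513923 [[-0.949, -0.167, 0.269, 0.128], [-0.316, 0.457, -0.832, 1.255], [0.016, -0.874, -0.486, 0.902], [0.0, 0.0, 0.0, 1.0]]
loaded_carrier [([284.0, 218.0], 0.7, 208), ([387.0, 224.0], 0.62, 471), ([435.0, 248.0], 0.51, 94)]
empty_carrier [([347.0, 314.0], 0.87, 962), ([389.0, 226.0], 0.62, 377), ([355.0, 225.0], 0.19, 520)]
rail [([284.0, 265.0], 0.98, 5659)]
tab_
[... 536 characters left out ...]
, -0.138, -0.99, 1.814], [0.0, 0.0, 0.0, 1.0]]
loaded_carrier [([453.0, 342.0], 0.93, 1214), ([418.0, 281.0], 0.69, 368), ([319.0, 212.0], 0.66, 3987)]
empty_carrier [([251.0, 290.0], 0.58, 596)]
rail [([318.0, 212.0], 0.71, 4189)]
tab_top [([414.0, 276.0], 0.83, 453), ([452.0, 346.0], 0.8, 1236)]
hook_left [([451.0, 342.0], 0.92, 1435), ([416.0, 278.0], 0.89, 463)]
keeper_pin [([328.0, 199.0], 0.73, 312), ([312.0, 210.0], 0.65, 4141)]
keeper [([324.0, 198.0], 0.59, 262)]
end_stop [([313.0, 211.0], 0.8, 4010), ([328.0, 194.0], 0.31, 252)]
cover_edge [([315.0, 210.0], 0.83, 4037)]
load_point [([314.0, 209.0], 0.8, 4059)]
keeper_hinge [([458.0, 233.0], 0.74, 503), ([316.0, 209.0], 0.57, 3926)]
```

Run:
```python
import cv2
a=cv2.imread("pics/top0.png")[150:400,170:500]; cv2.imwrite("pics/top0c.png",cv2.resize(a,(792,600),interpolation=cv2.INTER_CUBIC))
b=cv2.imread("pics/side0.png")[130:370,170:490]; cv2.imwrite("pics/side0c.png",cv2.resize(b,(800,600),interpolation=cv2.INTER_CUBIC))
```

```text
(no output)
```

View pics/top0c.png

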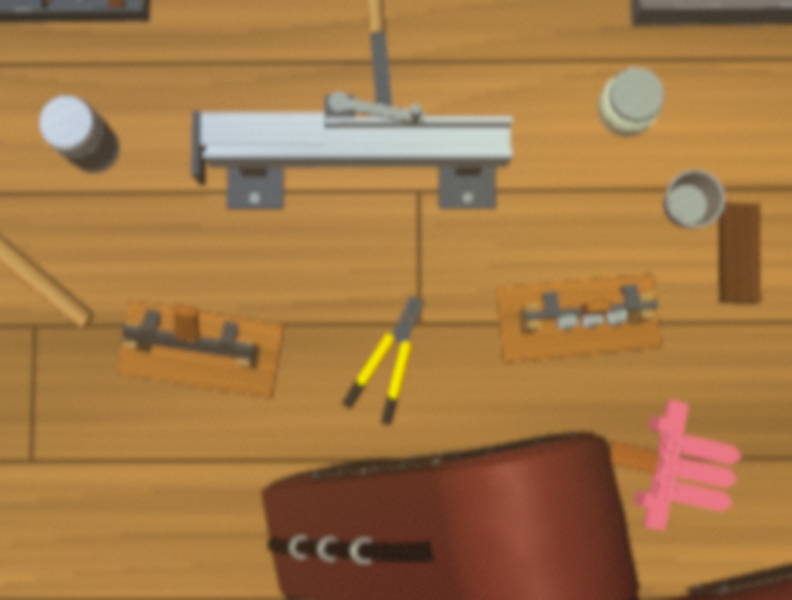

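View pics/side0c.png

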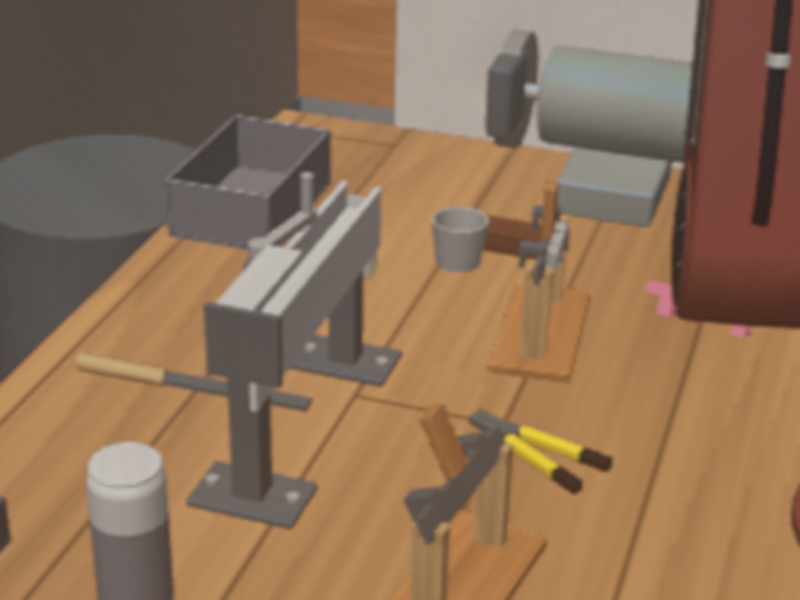

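Both views agree: the loaded bar is on the robot's right (top px ≈(418,280)), with the empty bar on the left (≈(251,290)). The rail's end stop is at its left (+y) end and the keeper is open with its pin at ≈(344,197). Next I'll work out coarse positions.

```bash
cat > h.py <<'E'
import numpy as np,cv2
from scipy.spatial.transform import Rotation as R
from workcell import *
def ray(p,uv,z):
    T=np.array(p["T"]); d=T[:3,:3]@[(uv[0]-p["cx"])/p["fx"],(uv[1]-p["cy"])/p["fy"],1]; o=T[:3,3]
    return o+d*(z-o[2])/d[2]
def proj(p,X):
    T=np.array(p["T"]); c=(np.atleast_2d(X)-T[:3,3])@T[:3,:3]
    return np.c_[p["fx"]*c[:,0]/c[:,2]+p["cx"],p["fy"]*c[:,1]/c[:,2]+p["cy"]]
def frame(x,y,yaw,z=0):
    T=np.eye(4);T[:3,:3]=R.from_euler('z',yaw).as_matrix();T[:3,3]=[x,y,z];return T
def tf(T,P): return np.atleast_2d(P)@T[:3,:3].T+T[:3,3]
def tool():
    s=state(); return s["eef_pos"],R.from_quat(s["eef_rot"]).as_matrix()
E
python3 - <<'E'
from h import *
p=read_camera("top"); f=lambda c:(170+c[0]/2.4,150+c[1]/2.4)
for n,c,z in [("barL",(522,318),.129),("barR",(657,303),.129),("tabtop",(597,302),.189),("lipL",(203,158),.2),("lipR",(511,157),.2),("pin",(415,110),.254),("hinge",(340,102),.214)]:
    print(n,np.round(ray(p,f(c),z),3))
e,M=tool(); print(e,np.round(M,3))
w=read_camera("wrist"); cv2.imwrite("pics/w0.png",w["image"]); T=np.array(w["T"]); 
print(w["fx"],np.round(M.T@(T[:3,3]-e),3),np.round(M.T@T[:3,:3],3))
E
```

```text
barL [ 0.418 -0.16   0.129]
barR [ 0.435 -0.312  0.129]
tabtop [ 0.431 -0.237  0.189]
lipL [0.591 0.193 0.2  ]
lipR [ 0.59  -0.145  0.2  ]
pin [ 0.632 -0.039  0.254]
hinge [0.65  0.042 0.214]
[ 0.17248479 -0.49585148  0.19679864] [[-0.944 -0.     0.329]
 [-0.329  0.    -0.944]
 [-0.    -1.    -0.   ]]
423.4115436545047 [-0.07  -0.177 -0.   ] [[-0.     0.962  0.274]
 [ 0.001 -0.274  0.962]
 [ 1.     0.    -0.001]]
```

```bash
python3 -m handwheel '[[85,[-31,-15,-20],[0,0,0]],[85,[-31,-15,-20],[0,0,0]],[85,[-31,-15,-20],[0,0,0]],[85,[-31,-15,-20],[0,0,0]],[85,[-31,-15,-20],[0,0,0]],[85,[-31,-15,-20],[0,0,0]],[85,[-31,-15,-20],[0,0,0]],[85,[-31,-15,-20],[0,0,0]],[85,[-31,-15,-20],[0,0,0]],[85,[-31,-15,-20],[0,0,0]]]'
python3 -m handwheel '[[85,[-31,-6,-20],[0,0,0]],[85,[-31,-6,-20],[0,0,0]],[85,[-31,-6,-20],[0,0,0]],[85,[-31,-6,-20],[0,0,0]],[85,[-31,-6,-20],[0,0,0]],[85,[-31,-6,-20],[0,0,0]],[85,[-31,0,-20],[0,0,0]],[85,[0,0,0],[0,0.112,0]],[85,[0,0,0],[0,0.112,0]],[85,[0,0,0],[0,0.112,0]]]'
python3 - <<'E'
from h import *
e,M=tool(); print(e,np.round(M,3))
w=read_camera("wrist"); cv2.imwrite("pics/w1.png",w["image"]); np.save("w1.npy",w,allow_pickle=True)
for t in ["rail","keeper_pin","keeper","cover_edge","end_stop"]:
    print(t,[(np.round(o["position"]).tolist(),round(o["confidence"],2),int(o["pixels"].sum())) for o in outline_of(w,t)][:2])
E
```

```text
time: 2.3
eef_pos: [0.4003, -0.2037, 0.3476]
eef_rot: [0.118, -0.697, 0.697, -0.118]
force: [0.3, -0.8, 0.2]
gripper_width: 0.0848
time: 3.3
eef_pos: [0.5587, -0.0011, 0.3825]
eef_rot: [-0.002, -0.707, 0.707, 0.002]
force: [0.4, -0.4, -0.6]
gripper_width: 0.0846
[ 0.55869841 -0.00114755  0.38253398] [[-1.    -0.    -0.005]
 [ 0.005 -0.    -1.   ]
 [ 0.    -1.     0.   ]]
rail []
keeper_pin [([301.0, 103.0], 0.61, 2416)]
keeper [([297.0, 103.0], 0.68, 2574), ([313.0, 47.0], 0.55, 1696)]
cover_edge [([254.0, 134.0], 0.65, 32427)]
end_stop [([254.0, 138.0], 0.65, 32706), ([326.0, 303.0], 0.56, 1957)]
```

View pics/w1.png

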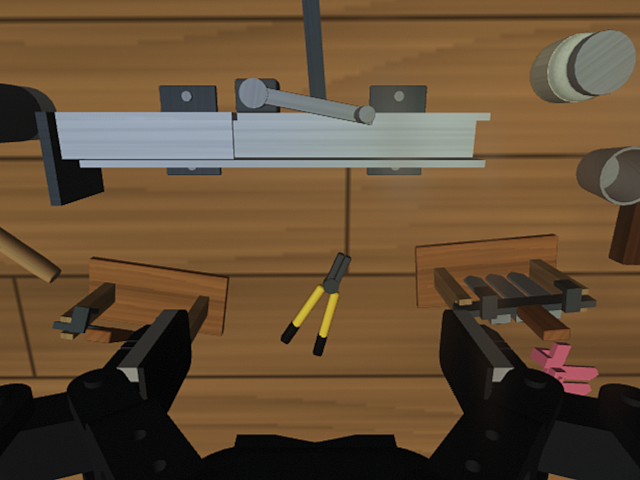

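The wrist view shows the lip as the thin strip at rows ≈160–167 ending at col ≈485, with the cover's near edge at col ≈233. The stop plate is at the left, the keeper pivot at (254,93) and its pin at (366,115).

Run:
```python
from h import *
w=np.load("w1.npy",allow_pickle=True).item(); g=cv2.cvtColor(w["image"],cv2.COLOR_BGR2GRAY).astype(float)
print(g[150:175,300].astype(int),g[150:175,460].astype(int)); print(g[163,475:495].astype(int)); print(g[140,225:240].astype(int))
def edge(col,a,b,sgn):
    d=sgn*np.diff(g[a:b,col]); i=d.argmax()
    den=d[max(i-1,0):i+2].sum(); j=np.arange(max(i-1,0),min(i+2,len(d))); return a+.5+(d[j]*j).sum()/d[j].sum()
for nm,a,b,s in [("lipback",156,164,1),("lipfront",162,174,-1)]:
    X=np.array([ray(w,(c,edge(c,a,b,s)),.2) for c in range(245,475,6) if not 362<c<432 ])
    k=np.polyfit(X[:,1],X[:,0],1); print(nm,k,np.std(X[:,0]-np.polyval(k,X[:,1])),"x at y=-.04",np.polyval(k,-.04))
print("end",ray(w,(485.5,163.5),.2),"cover",ray(w,(233.3,140),.224),ray(w,(233.3,157),.224))
print("pin",ray(w,(366,115),.254),"hinge",ray(w,(254,93),.214))
```

```text
[157 158 161 162 163 164 174 106  50  47 139 162 156 157 155 157 161 132
 103 101 104 105 105 107 108] [159 163 165 165 166 165 171 104  51  47 142 167 162 159 158 161 165 133
 104 103 106 108 109 109 111]
[156 156 155 154 154 154 153 153 155 148 122 100 103 104 105 104 104 104
 103 104]
[158 158 158 158 159 161 164 131  84 131 159 155 154 154 154]
lipback [0.0050617  0.59745328] 1.9692416793470472e-05 x at y=-.04 0.5972508157890312
lipfront [0.00503476 0.59134205] 2.1806553027017082e-05 x at y=-.04 0.5911406551327383
end [ 0.59362788 -0.14344439  0.2       ] cover [0.61483811 0.06241676 0.224     ] [0.60194587 0.0631643  0.224     ]
pin [ 0.63243671 -0.03593602  0.254     ] hinge [0.64960945 0.04629042 0.214     ]
```

```bash
python3 -m handwheel '[[85,[18,8,29],[0,0,0]],[85,[18,10,29],[0,0,0]],[85,[18,10,29],[0,0,0]],[85,[18,10,29],[0,0,0]],[85,[18,10,29],[0,0,0]],[85,[18,10,29],[0,0,0]],[85,[18,10,29],[0,0,0]],[85,[18,12,31],[0,0,0]],[85,[0,0,0],[0,-0.115,0]],[85,[0,0,0],[0,0,0]]]'
python3 - <<'E'
from h import *
e,M=tool(); print(e,np.round(M,3))
w=read_camera("wrist"); cv2.imwrite("pics/w2.png",w["image"]); np.save("w2.npy",w,allow_pickle=True)
for t in ["loaded_carrier","hook_left","tab_top"]:
    print(t,[(np.round(o["position"]).tolist(),round(o["confidence"],2),int(o["pixels"].sum())) for o in outline_of(w,t)][:2])
E
```

```text
time: 4.6
eef_pos: [0.4136, -0.2361, 0.3027]
eef_rot: [-0.041, 0.706, -0.706, 0.041]
force: [-0.3, 0.3, 0.1]
gripper_width: 0.0848
[ 0.41356387 -0.2360588   0.30268595] [[-0.993 -0.     0.115]
 [-0.115  0.    -0.993]
 [ 0.    -1.    -0.   ]]
loaded_carrier [([314.0, 192.0], 0.86, 5393), ([388.0, 331.0], 0.57, 6705)]
hook_left [([389.0, 332.0], 0.96, 6810), ([315.0, 190.0], 0.74, 5471)]
tab_top [([314.0, 189.0], 0.66, 5617), ([390.0, 330.0], 0.56, 6878)]
```

View pics/w2.png

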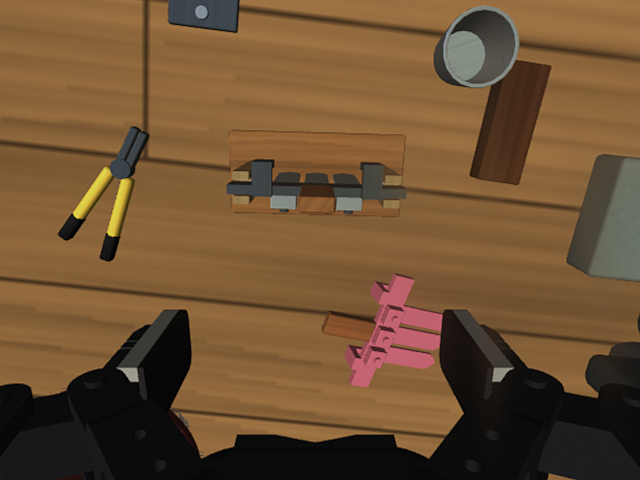

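The loaded bar's top strip runs from (228,188) to (405,192), hooks pointing up the image, and the tab is at ≈(318,203). I'll fit the bar pose and check it with an overlay.

```bash
cat > ov.py <<'E'
from h import *
def overlay(w,T,name,box,s,extra=()):
    x0,y0,x1,y1=box
    im=cv2.resize(w["image"][y0:y1,x0:x1],None,fx=s,fy=s,interpolation=cv2.INTER_CUBIC)
    def poly(P,c):
        q=(proj(w,tf(T,np.array(P)/1000))-[x0,y0]+.5)*s; cv2.polylines(im,[q.astype(np.int32)],True,c,1)
    poly([(-4,-75,24),(4,-75,24),(4,75,24),(-4,75,24)],(0,0,255))
    poly([(-6,-13,84),(6,-13,84),(6,13,84),(-6,13,84)],(0,255,0))
    for y in(-45,45): poly([(4,y-8,32),(24,y-8,32),(24,y+8,32),(4,y+8,32)],(255,255,0))
    for P in extra: poly(P,(255,0,255))
    cv2.imwrite(name,im)
E
python3 - <<'E'
from ov import *
w=np.load("w2.npy",allow_pickle=True).item()
a=ray(w,(228,188),.129);b=ray(w,(405.5,192),.129); print(a,b,np.linalg.norm(a-b))
c=(a+b)/2; d=a-b; yaw=np.arctan2(-d[0],d[1]); print(c,yaw)
overlay(w,frame(c[0],c[1],yaw,.105),"pics/o2.png",(210,130,430,230),3.6)
E
```

```text
[ 0.4215748 -0.1615164  0.129    ] [ 0.43521259 -0.30862818  0.129     ] 0.14774255766605185
[ 0.42839369 -0.23507229  0.129     ] 0.09243940344515733
```

View pics/o2.png

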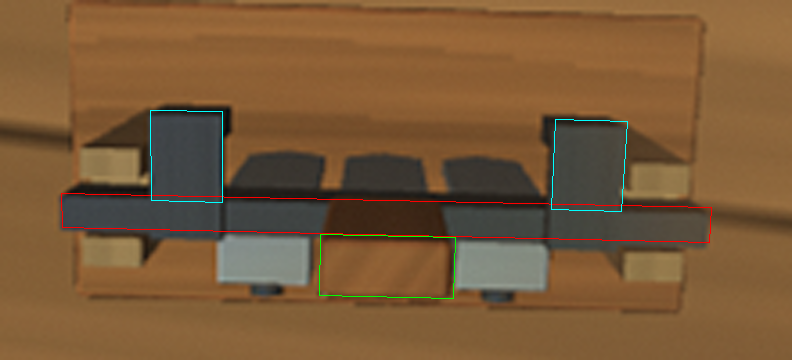

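```bash
python3 -m handwheel '[[85,[-15,0,0.5],[0,0.023,0]],[85,[0,25,0],[0,0,0]],[85,[0,25,0],[0,0,0]],[85,[0,25,0],[0,0,0]],[85,[0,25,0],[0,0,0]],[85,[0,25,0],[0,0,0]],[85,[0,20,0],[0,0,0]],[85,[0,11,0],[0,0,0]],[85,[0,0,0],[0,0,0]],[85,[0,0,0],[0,0,0]]]' 70
python3 -c "
from h import *
e,M=tool();print(e,np.round(M,3));w=read_camera('wrist')
from ov import overlay
overlay(w,frame(.4284,-.2351,.0924,.105),'pics/o3.png',(120,120,520,420),2)"
```

```text
time: 5.8
eef_pos: [0.4298, -0.2343, 0.1476]
eef_rot: [0.032, -0.706, 0.707, -0.032]
force: [0.0, 0.1, 0.9]
gripper_width: 0.0852
[ 0.42975959 -0.23425336  0.14755126] [[-0.996  0.001  0.091]
 [-0.091 -0.    -0.996]
 [-0.001 -1.     0.001]]
```

View pics/o3.png

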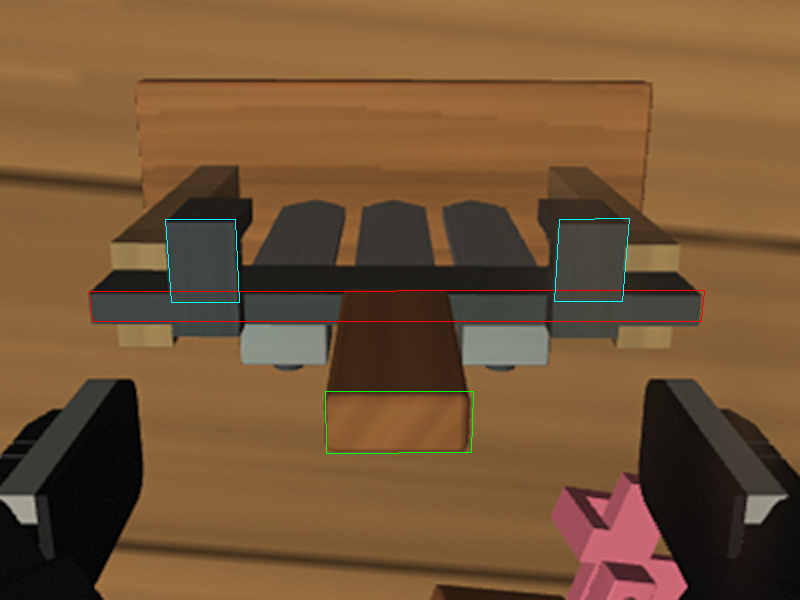

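The model overlay sits on the bar, and the tab is centred between the open fingers. Gripping now.

```bash
python3 -m handwheel '[[15,[0,0,0],[0,0,0]],[15,[0,0,0],[0,0,0]],[15,[0,0,0],[0,0,0]],[15,[0,0,0],[0,0,0]],[15,[0,0,0],[0,0,0]],[15,[0,0,0],[0,0,0]],[15,[0,0,0],[0,0,0]],[15,[0,0,0],[0,0,0]],[15,[0,-5,0],[0,0,0]],[15,[0,-10,0],[0,0,0]]]' 80
```

```text
time: 6.85
eef_pos: [0.4283, -0.2335, 0.1614]
eef_rot: [-0.033, 0.707, -0.706, 0.031]
force: [-0.6, 0.0, -5.1]
gripper_width: 0.0224
```

```bash
python3 -m handwheel '[[15,[0,-10,0],[0,0,0]],[15,[0,-12,0],[0,0,0]],[15,[0,-12,0],[0,0,0]],[15,[0,-12,0],[0,0,0]],[15,[0,-12,0],[0,0,0]],[15,[0,-12,0],[0,0.03,0]],[15,[0,-12,0],[0,0.03,0]],[15,[0,-12,0],[0,0.035,0]],[15,[0,-12,0],[0,0,0]],[15,[0,0,0],[0,0,0]]]' 80
python3 - <<'E'
from ov import *
w=read_camera('wrist'); e,M=tool();print(e,np.round(M,3))
# bar frame from grasp: at grasp tcp=(.4298,-.2343,.1476), bar (.4284,-.2351,.105)
T=frame(e[0]-.0,e[1]-.0008,np.arctan2(M[0,2],-M[1,2]),e[2]-.0426)
print(T)
overlay(w,T,'pics/o4.png',(120,120,520,420),2)
E
```

```text
time: 7.85
eef_pos: [0.4299, -0.2347, 0.2697]
eef_rot: [-0.002, -0.706, 0.708, 0.001]
force: [0.3, -1.1, -4.9]
gripper_width: 0.0227
[ 0.42958486 -0.23446845  0.26864999] [[-1.     0.001 -0.004]
 [ 0.004 -0.001 -1.   ]
 [-0.001 -1.     0.001]]
[[ 0.99999156  0.00410972  0.          0.42958486]
 [-0.00410972  0.99999156 -0.         -0.23526845]
 [-0.          0.          1.          0.22604999]
 [ 0.          0.          0.          1.        ]]
```

View pics/o4.png

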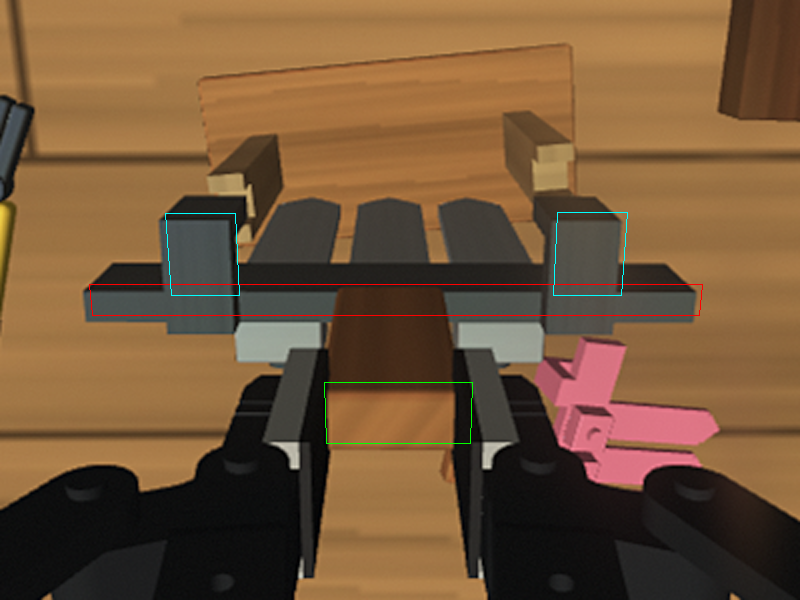

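The bar hangs level and square, about 1.5 mm toward −x and +y of nominal (hooks at crop px (200,255) and (588,255)). The trestle is empty. Carrying it over the lip next.

```bash
python3 -m handwheel '[[15,[-10,0,-12],[0,0,0]],[15,[-19,0,-23],[0,0,0]],[15,[-20,0,-24],[0,0,0]],[15,[-20,0,-24],[0,0,0]],[15,[-20,0,-24],[0,0,0]],[15,[-20,0,-24],[0,0,0]],[15,[-20,0,-24],[0,0,0]],[15,[-17,0,-20],[0,0,0]],[15,[-8.5,0,-10.5],[0,0,0]],[15,[0,0,0],[0,0,0]]]' 80
python3 - <<'E'
from ov import *
w=read_camera('wrist'); e,M=tool();print(e,np.round(M,3))
T=frame(e[0]-.0015,e[1]+.0012,np.arctan2(M[0,2],-M[1,2]),e[2]-.0426)
Rl=frame(.5945,.0266,-.005); F=np.linalg.inv(T)@Rl
lip=[(tf(F,[[x,y,.2]])*1000)[0] for x,y in((-.003,-.17),(.003,-.17),(.003,.1),(-.003,.1))]
print((np.linalg.inv(Rl)@T)[:3,3])
overlay(w,T,'pics/o5.png',(100,80,500,380),2,[lip])
E
```

```text
time: 8.9
eef_pos: [0.5849, -0.0481, 0.2669]
eef_rot: [0.0, 0.707, -0.707, -0.001]
force: [-0.6, 0.0, -5.0]
gripper_width: 0.0225
[ 0.5841951  -0.04910917  0.26707089] [[-1.    -0.001 -0.003]
 [ 0.003 -0.    -1.   ]
 [ 0.001 -1.     0.   ]]
[-0.01143221 -0.07456726  0.22447089]
```

View pics/o5.png

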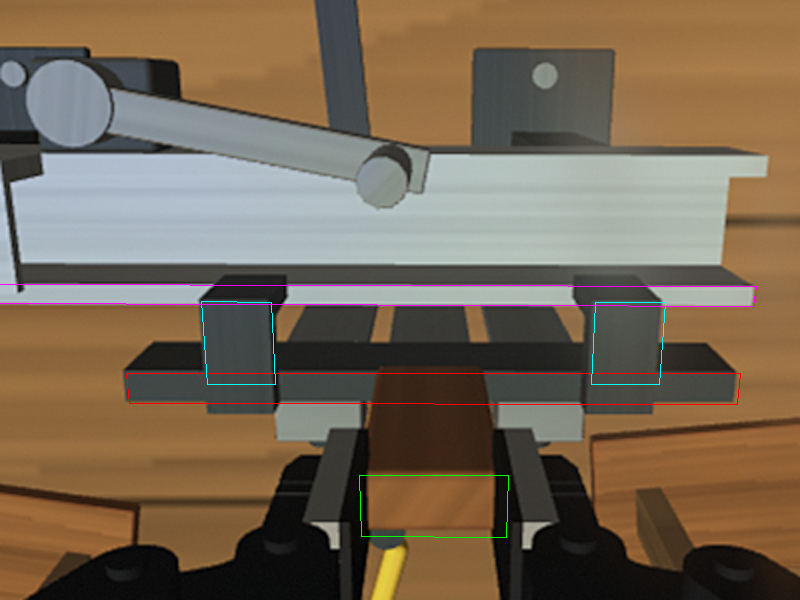

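```bash
python3 -m handwheel '[[15,[0,5,0],[0,0,0]],[15,[0,8,0],[0,0,0]],[15,[0,8,0],[0,0,0]],[15,[0,8,0],[0,0,0]],[15,[0,6,0],[0,0,0]],[15,[0,4,0],[0,0,0]],[15,[0,4,0],[0,0,0]],[15,[0,2,0],[0,0,0]],[15,[0,0,0],[0,0,0]],[15,[0,0,0],[0,0,0]]]' 80
```

```text
time: 9.95
eef_pos: [0.5846, -0.0493, 0.223]
eef_rot: [-0.002, -0.707, 0.707, 0.001]
force: [0.2, -0.3, -4.2]
gripper_width: 0.0222
```

```bash
python3 -m handwheel '[[15,[0,1,0],[0,0,0]],[15,[0,1,0],[0,0,0]],[15,[0,1,0],[0,0,0]],[15,[0,0.5,0],[0,0,0]],[15,[0,0.5,0],[0,0,0]],[15,[0,0,0],[0,0,0]],[15,[0,0,0],[0,0,0]],[15,[0,0,0],[0,0,0]],[15,[0,0,0],[0,0,0]],[15,[0,0,0],[0,0,0]]]' 80
```

```text
time: 10.95
eef_pos: [0.5845, -0.0493, 0.2189]
eef_rot: [0.002, 0.707, -0.707, -0.001]
force: [-0.2, 0.9, -2.8]
gripper_width: 0.0224
```

```bash
python3 -m handwheel '[[15,[0,0.5,0],[0,0,0]],[15,[0,0.5,0],[0,0,0]],[15,[0,0,0],[0,0,0]],[30,[0,0,0],[0,0,0]],[35,[0,0,0],[0,0,0]],[45,[0,0,0],[0,0,0]],[60,[0,0,0],[0,0,0]],[60,[0,0,0],[0,0,0]],[60,[0,0,0],[0,0,0]],[60,[0,0,0],[0,0,0]]]' 80
python3 - <<'E'
from ov import *
w=read_camera('wrist'); e,M=tool();print(e,np.round(M,3))
T=frame(.583,-.0477,-.004,.176)
overlay(w,T,'pics/o6.png',(100,80,500,380),2)
E
```

```text
time: 11.95
eef_pos: [0.5845, -0.0494, 0.2178]
eef_rot: [-0.001, -0.707, 0.707, 0.002]
force: [-0.1, -1.1, -0.8]
gripper_width: 0.0599
[ 0.58449255 -0.04935278  0.21777186] [[-1.    -0.    -0.004]
 [ 0.004  0.    -1.   ]
 [ 0.    -1.    -0.   ]]
```

View pics/o6.png

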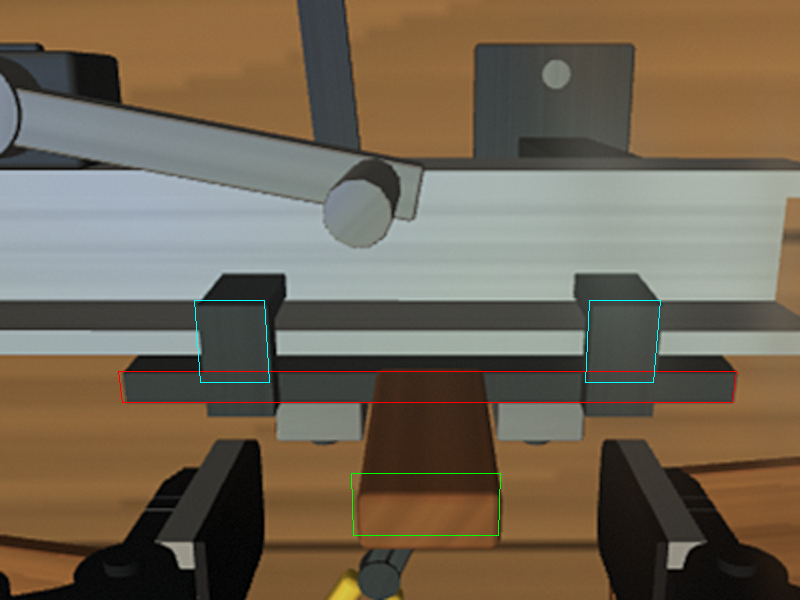

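The bar is seated: both arches are on the lip at crop (240,340) and (622,340), the noses are in the channel, and it leans only slightly. I'll narrow the fingers loosely around the tab and push with the −y finger.

```bash
python3 -m handwheel '[[38,[3,0,0],[0,0,0]],[38,[0,0,0],[0,0,0]],[38,[0,0,0],[0,0,0]],[38,[0,5,0],[0,0,0]],[38,[0,0,-2],[0,0,0]],[38,[0,0,-3],[0,0,0]],[38,[0,0,-5],[0,0,0]],[38,[0,0,-8],[0,0,0]],[38,[0,0,-10],[0,0,0]],[38,[0,0,-10],[0,0,0]]]' 40
python3 -m handwheel '[[38,[0,0,-10],[0,0,0]],[38,[0,0,-10],[0,0,0]],[38,[0,0,-10],[0,0,0]],[38,[0,0,-10],[0,0,0]],[38,[0,0,-10],[0,0,0]],[38,[0,0,-10],[0,0,0]],[38,[0,0,-5],[0,0,0]],[38,[0,0,0],[0,0,0]],[38,[0,0,0],[0,0,0]],[38,[0,0,0],[0,0,0]]]'
python3 - <<'E'
from h import *
w=read_camera('wrist'); e,M=tool();print(e); cv2.imwrite("pics/w7.png",w["image"])
E
```

```text
time: 13.0
eef_pos: [0.5817, -0.0105, 0.2129]
eef_rot: [-0.002, -0.707, 0.707, 0.001]
force: [0.0, -3.1, -0.5]
gripper_width: 0.0379
time: 14.0
eef_pos: [0.582, 0.0537, 0.2128]
eef_rot: [0.002, 0.707, -0.707, -0.001]
force: [-0.1, -0.5, -0.6]
gripper_width: 0.0382
[0.58194339 0.05360297 0.21280297]
```

View pics/w7.png

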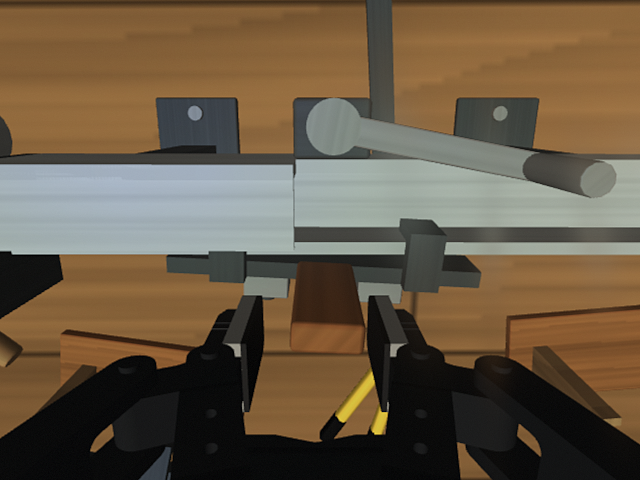

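It slides cleanly and square, with the left hook already under the cover (≈(228,265)).

```bash
python3 -m handwheel '[[38,[0,0,-10],[0,0,0]],[38,[0,0,-10],[0,0,0]],[38,[0,0,-10],[0,0,0]],[38,[0,0,-10],[0,0,0]],[38,[0,0,-10],[0,0,0]],[38,[0,0,-8],[0,0,0]],[38,[0,0,-3],[0,0,0]],[38,[0,0,-3],[0,0,0]],[38,[0,0,-2],[0,0,0]],[38,[0,0,-2],[0,0,0]]]'
python3 -m handwheel '[[38,[0,0,-1],[0,0,0]],[38,[0,0,-1],[0,0,0]],[38,[0,0,-1],[0,0,0]],[38,[0,0,-1],[0,0,0]],[38,[0,0,-1],[0,0,0]],[38,[0,0,0],[0,0,0]],[38,[0,0,0],[0,0,0]],[38,[0,0,0],[0,0,0]],[38,[0,0,0],[0,0,0]],[38,[0,0,0],[0,0,0]]]'
```

```text
time: 15.05
eef_pos: [0.5817, 0.0992, 0.2132]
eef_rot: [-0.012, 0.714, -0.7, 0.012]
force: [0.4, -3.4, -0.2]
gripper_width: 0.0382
time: 16.05
eef_pos: [0.5816, 0.1022, 0.2133]
eef_rot: [-0.013, 0.715, -0.699, 0.013]
force: [0.2, -1.2, -1.5]
gripper_width: 0.038
```

Run:
```python
from h import *
s=state(); print(np.round(s["joint_pos"],3),s["force"],s["eef_pos"],np.round(tool()[1],3))
```

```text
[0.037 0.408 0.061 1.224 0.022 3.141] [ 0.21130693 -1.21086817 -1.4619514 ] [0.5815729  0.10215599 0.2133374 ] [[-0.999 -0.001  0.038]
 [-0.038  0.022 -0.999]
 [ 0.    -1.    -0.022]]
```

Joint 6 has reached its 3.14 limit, so the last pushes fell short. I'll back off, lift clear of the tab, turn a quarter the other way and finish the push with shut fingers.

```bash
cat >> h.py <<'E'
def togo(X,yaw=None):
    """shift (mm) in current tool axes to world X; rotvec to tool y down, z at angle yaw"""
    e,M=tool(); d=1000*M.T@(np.array(X)-e); 
    z=np.array([np.cos(yaw),np.sin(yaw),0]); y=np.array([0,0,-1.]); D=np.c_[np.cross(y,z),y,z]
    s=state(); print("t",round(s["time"],2),"tcp",np.round(e,4),"shift",np.round(d,1),"rot",np.round(R.from_matrix(M.T@D).as_rotvec(),3),"f",np.round(s["force"],1),"q",np.round(s["joint_pos"],2))
E
python3 -m handwheel '[[38,[0,0,3],[0,0,0]],[38,[0,-12,0],[0,0,0]],[38,[0,-20,0],[0,0,0]],[38,[0,-20,0],[0,0,0]],[38,[0,-20,0],[0,-0.1,0]],[0,[0,0,5],[0,-0.145,0]],[0,[0,0,0],[0,-0.145,0]],[0,[0,0,0],[0,-0.145,0]],[0,[0,0,0],[0,-0.145,0]],[0,[0,0,0],[0,-0.145,0]]]'
python3 -c "
from h import *
togo([.577,.060,.285],0)"
```

```text
time: 17.05
eef_pos: [0.5828, 0.0927, 0.2863]
eef_rot: [-0.294, 0.649, -0.634, 0.301]
force: [0.1, -0.2, -0.3]
gripper_width: 0.0002
t 17.05 tcp [0.5828 0.0927 0.2863] shift [28.7  0.6 16.7] rot [ 0.007 -0.702 -0.022] f [ 0.1 -0.2 -0.3] q [0.02 0.39 0.22 1.4  0.02 2.29]
```

```bash
python3 -m handwheel '[[0,[14,0,8],[0,0,0]],[0,[14.5,0,8.5],[0,0,0]],[0,[0,0,0],[0.0014,-0.14,-0.0044]],[0,[0,0,0],[0.0014,-0.14,-0.0044]],[0,[0,0,0],[0.0014,-0.14,-0.0044]],[0,[0,0,0],[0.0014,-0.14,-0.0044]],[0,[0,0,0],[0.0014,-0.14,-0.0044]],[0,[0,0,0],[0,0,0]],[0,[0,0,0],[0,0,0]],[0,[0,0,0],[0,0,0]]]'
python3 - <<'E'
from h import *
togo([.577,.060,.214],0)
w=read_camera('wrist'); cv2.imwrite("pics/w8.png",w["image"])
# bar-height tab top edges: project tab for hypotheses
for y in (.095,.0965,.122): print(y,proj(w,tf(frame(.5825,y,-.005,.176),np.array([(-6,-13,84),(6,-13,84),(6,13,84),(-6,13,84)])/1000)).round().tolist())
E
```

```text
time: 18.05
eef_pos: [0.5764, 0.0596, 0.2846]
eef_rot: [-0.497, 0.503, -0.503, 0.496]
force: [-0.4, 0.4, -0.7]
gripper_width: 0.0004
t 18.05 tcp [0.5764 0.0596 0.2846] shift [-0.4 70.6  0.7] rot [ 0.002 -0.013  0.001] f [-0.4  0.4 -0.7] q [-0.02  0.37  0.19  1.39 -0.    1.56]
0.095 [[314.0, 223.0], [338.0, 223.0], [339.0, 169.0], [313.0, 169.0]]
0.0965 [[314.0, 220.0], [338.0, 220.0], [339.0, 166.0], [313.0, 166.0]]
0.122 [[313.0, 167.0], [338.0, 167.0], [339.0, 109.0], [312.0, 109.0]]
```

View pics/w8.png

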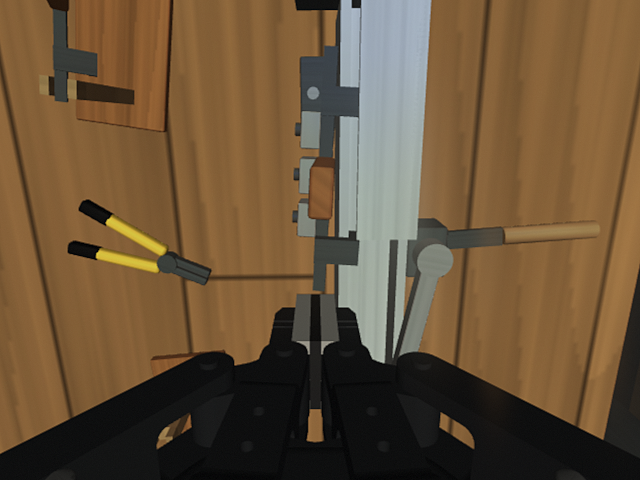

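The tab top is at (322,193), putting the bar at y ≈0.0965, 25 mm short of home. Path is clear for the shut fingers.

```bash
python3 -m handwheel '[[0,[0,20,0],[0,-0.013,0]],[0,[0,20,0],[0,0,0]],[0,[0,18,0],[0,0,0]],[0,[0,12.5,0],[0,0,0]],[0,[0,0,0],[0,0,0]],[0,[-8,0,0],[0,0,0]],[0,[-5,0,0],[0,0,0]],[0,[-5,0,0],[0,0,0]],[0,[-5,0,0],[0,0,0]],[0,[-5,0,0],[0,0,0]]]'
python3 -m handwheel '[[0,[-3,0,0],[0,0,0]],[0,[-2,0,0],[0,0,0]],[0,[-1,0,0],[0,0,0]],[0,[-1,0,0],[0,0,0]],[0,[-1,0,0],[0,0,0]],[0,[0,0,0],[0,0,0]],[0,[0,0,0],[0,0,0]],[0,[0,0,0],[0,0,0]],[0,[0,0,0],[0,0,0]],[0,[0,0,0],[0,0,0]]]'
```

```text
time: 19.1
eef_pos: [0.5766, 0.088, 0.2146]
eef_rot: [0.502, -0.499, 0.499, -0.5]
force: [-0.9, -6.3, 2.5]
gripper_width: -0.0001
time: 20.1
eef_pos: [0.5765, 0.0959, 0.2146]
eef_rot: [0.502, -0.499, 0.499, -0.5]
force: [-0.3, -4.0, 3.2]
gripper_width: -0.0
```

```bash
python3 -m handwheel '[[0,[-1,0,0],[0,0,0]],[0,[-1,0,0],[0,0,0]],[0,[-1,0,0],[0,0,0]],[0,[0,0,0],[0,0,0]],[0,[0,0,0],[0,0,0]],[0,[0,0,0],[0,0,0]],[0,[0,0,0],[0,0,0]],[0,[0,0,0],[0,0,0]],[0,[0,0,0],[0,0,0]],[0,[0,0,0],[0,0,0]]]'; python3 -c "
from h import *
togo([.577,.1,.2145],0)"
```

```text
time: 21.1
eef_pos: [0.5766, 0.0978, 0.2148]
eef_rot: [0.502, -0.498, 0.5, -0.5]
force: [-0.5, -10.1, 4.6]
gripper_width: 0.0001
t 21.1 tcp [0.5766 0.0978 0.2148] shift [-2.2  0.3  0.4] rot [0.001 0.004 0.004] f [ -0.5 -10.1   4.6] q [ 0.05  0.4   0.05  1.22 -0.    1.61]
```

```bash
python3 -m handwheel '[[0,[-1,0,0],[0,0,0]],[0,[-1,0,0],[0,0,0]],[0,[0,0,0],[0,0,0]],[0,[0,0,0],[0,0,0]],[0,[0,0,0],[0,0,0]],[0,[0,0,0],[0,0,0]],[0,[0,0,0],[0,0,0]],[0,[0,0,0],[0,0,0]],[0,[0,0,0],[0,0,0]],[0,[0,0,0],[0,0,0]]]'
python3 - <<'E'
from ov import *
w=read_camera('wrist'); T=frame(.5825,.1216,-.005,.176); F=np.linalg.inv(T)@frame(.5945,.0266,-.005)
plate=[(tf(F,[[x,.17,z]])*1000)[0] for x,z in((-.029,.235),(.041,.235),(.041,.165),(-.029,.165))]
overlay(w,T,'pics/o9.png',(180,0,480,300),2,[plate])
E
```

```text
time: 22.1
eef_pos: [0.577, 0.0984, 0.2153]
eef_rot: [0.502, -0.498, 0.501, -0.499]
force: [-2.0, -15.3, 8.3]
gripper_width: 0.0
```

View pics/o9.png

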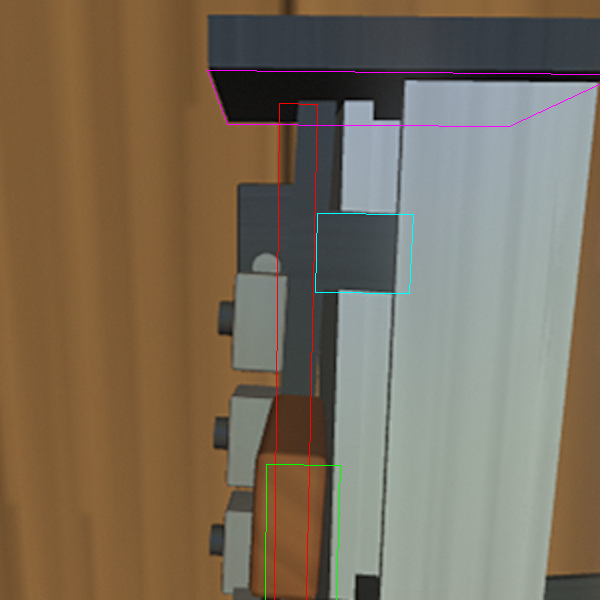

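The last push moved the bar only 0.6 mm for a 2 mm command, at 15 N. The bar end is against the stop plate at crop (310,100), and the modelled hook position matches. The bar is home. Next I back off, rise and go to the keeper pin.

```bash
python3 -m handwheel '[[0,[3,0,0],[0,0,0]],[0,[4,0,0],[0,0,0]],[0,[4,-10,0],[0,0,0]],[0,[0,-35,0],[0,0,0]],[40,[0,-40,0],[0,0,0]],[40,[25,0,5],[0,0,0]],[40,[25,0,12],[0,0,0]],[40,[25,0,13],[0,0,0]],[40,[25,0,13],[0,0,0]],[40,[20,0,10],[0,0,0]]]'
python3 - <<'E'
from h import *
togo([.632,-.036,.225],0)
w=read_camera('wrist')
for t in("keeper_pin","keeper"):
  for o in outline_of(w,t)[:2]:
    ys,xs=np.where(o["pixels"]); print(t,o["confidence"],o["position"],xs.min(),xs.max(),ys.min(),ys.max())
print("pred pin top/base",proj(w,[[.6324,-.0359,.254],[.6324,-.0359,.214],[.6496,.0463,.214]]).round(1).tolist())
t=read_camera('top')
for o in outline_of(t,"keeper_pin")[:2]: print(o["confidence"],o["position"],int(o["pixels"].sum()))
cv2.imwrite("pics/w10.png",w["image"])
E
```

```text
time: 23.15
eef_pos: [0.6305, -0.0306, 0.2995]
eef_rot: [0.502, -0.499, 0.499, -0.501]
force: [-0.5, 0.5, -0.5]
gripper_width: 0.0399
t 23.15 tcp [ 0.6305 -0.0306  0.2995] shift [ 5.4 74.5  1.5] rot [0.001 0.005 0.   ] f [-0.5  0.5 -0.5] q [-0.16  0.49  0.41  1.49 -0.    1.4 ]
keeper_pin 0.56 [332.6, 170.0] 308 365 89 273
keeper 0.83 [332.3, 167.8] 307 365 89 273
pred pin top/base [[317.6, 263.0], [317.4, 243.0], [347.3, 109.7]]
```

The keeper outline (rows 89–273, pin end near (317,263)) agrees with the prediction, so I'll lower astride the pin.

```bash
python3 -m handwheel '[[40,[5.5,0,1.5],[0,0,0]],[40,[0,20,0],[0,0,0]],[40,[0,20,0],[0,0,0]],[40,[0,20,0],[0,0,0]],[40,[0,14.5,0],[0,0,0]],[22,[0,0,0],[0,0,0]],[22,[0,0,0],[0,0,0]],[22,[0,0,0],[0,0,0]],[22,[0,0,0],[0,0,0]],[22,[0,0,0],[0,0,0]]]' 20
python3 - <<'E'
from h import *
# waypoints: pin angle a, tool z angle psi ; print tool-axis steps
H=np.array([.6496,.0463]); e,M=tool(); togo([.632,-.036,.225],0)
As=np.linspace(.206,1.62,19); psi=np.interp(As,[.206,1.62],[0,-1.25])
P=lambda a:H+.085*np.array([-np.sin(a-.005),-np.cos(a-.005)])
p0=e[:2];s0=0
for a,s in zip(As[1:],psi[1:]):
    d=P(a)-p0; z=np.array([np.cos(s0),np.sin(s0)]); x=np.array([np.sin(s0),-np.cos(s0)])
    print(round(a,2),"x %.1f z %.1f wy %.3f"%(1000*d@x,1000*d@z,s0-s)); p0=P(a);s0=s
E
```

```text
time: 24.4
eef_pos: [0.6317, -0.0351, 0.2251]
eef_rot: [0.502, -0.499, 0.499, -0.501]
force: [0.8, 0.5, 0.5]
gripper_width: 0.0219
t 24.4 tcp [ 0.6317 -0.0351  0.2251] shift [0.9 0.1 0.3] rot [0.001 0.005 0.001] f [0.8 0.5 0.5] q [-0.17  0.49  0.23  1.3  -0.    1.4 ]
0.28 x 0.3 z -5.5 wy 0.069
0.36 x -1.6 z -6.5 wy 0.069
0.44 x -1.7 z -6.5 wy 0.069
0.52 x -1.8 z -6.4 wy 0.069
0.6 x -1.8 z -6.4 wy 0.069
0.68 x -1.9 z -6.4 wy 0.069
0.76 x -1.9 z -6.4 wy 0.069
0.83 x -2.0 z -6.4 wy 0.069
0.91 x -2.1 z -6.4 wy 0.069
0.99 x -2.1 z -6.3 wy 0.069
1.07 x -2.2 z -6.3 wy 0.069
1.15 x -2.2 z -6.3 wy 0.069
1.23 x -2.3 z -6.3 wy 0.069
1.31 x -2.3 z -6.3 wy 0.069
1.38 x -2.4 z -6.2 wy 0.069
1.46 x -2.5 z -6.2 wy 0.069
1.54 x -2.5 z -6.2 wy 0.069
1.62 x -2.6 z -6.2 wy 0.069
```

```bash
python3 -m handwheel '[[22,[0.3,0,-5.5],[0,0.069,0]],[22,[-1.6,0,-6.5],[0,0.069,0]],[22,[-1.7,0,-6.5],[0,0.069,0]],[22,[-1.8,0,-6.4],[0,0.069,0]],[22,[-1.8,0,-6.4],[0,0.069,0]],[22,[-1.9,0,-6.4],[0,0.069,0]],[22,[-1.9,0,-6.4],[0,0.069,0]],[22,[-2,0,-6.4],[0,0.069,0]],[22,[-2.1,0,-6.4],[0,0.069,0]],[22,[-2.1,0,-6.3],[0,0.069,0]]]' 20
python3 -c "
from h import *
a=.985;togo([.6496-.085*np.sin(a),.0463-.085*np.cos(a),.225],-.69)
w=read_camera('wrist')
for o in outline_of(w,'keeper')[:2]: print(o['confidence'],o['position'])
for d in(.85,.95,1.05): print(d,proj(w,[[.6496-.085*np.sin(d),.0463-.085*np.cos(d),.254],[.6496-.042*np.sin(d),.0463-.042*np.cos(d),.214]]).round().tolist())
"
```

```text
time: 25.4
eef_pos: [0.578, -0.0008, 0.2249]
eef_rot: [0.303, -0.639, 0.639, -0.301]
force: [0.3, 0.4, -0.9]
gripper_width: 0.0223
t 25.4 tcp [ 0.578  -0.0008  0.2249] shift [-0.6 -0.1  0.5] rot [0.001 0.002 0.002] f [ 0.3  0.4 -0.9] q [-0.13  0.38  0.05  1.24 -0.    2.13]
0.92 [411.4, 175.8]
0.85 [[346.0, 318.0], [357.0, 191.0]]
0.95 [[324.0, 314.0], [348.0, 189.0]]
1.05 [[303.0, 307.0], [339.0, 186.0]]
```

```bash
cat >> h.py <<'E'
def kfit(cam):
    w=read_camera(cam); o=outline_of(w,"keeper") or outline_of(w,"keeper_pin")
    if not o: print("none"); return
    m=o[0]["pixels"]; best=[]
    for a in np.arange(0,1.75,.02):
        d=np.array([-np.sin(a),-np.cos(a)]); n=np.array([d[1],-d[0]]); H=np.array([.6496,.0463]); k=np.zeros(m.shape,np.uint8)
        P=[np.r_[H+d*r+n*s,z] for r in(-.006,.095) for s in(-.006,.006) for z in(.202,.214)]
        cv2.fillConvexPoly(k,cv2.convexHull(proj(w,P).astype(np.int32)),1)
        Q=[np.r_[H+d*.085+.006*np.array([np.cos(t),np.sin(t)]),z] for t in np.arange(0,6.3,.5) for z in(.214,.254)]
        cv2.fillConvexPoly(k,cv2.convexHull(proj(w,Q).astype(np.int32)),1)
        best.append(((k>0)&m).sum()/((k>0)|m).sum())
    i=int(np.argmax(best)); ys,xs=np.where(m); print(cam,o[0]["confidence"],"angle",.02*i,"iou",round(best[i],2),xs.min(),xs.max(),ys.min(),ys.max(),len(xs))
E
python3 -c "
from h import *
kfit('wrist');kfit('side');kfit('top')"
```

```text
wrist 0.84 angle 0.2 iou 0.82 348 504 63 308 9264
side 0.51 angle 0.2 iou 0.76 269 296 199 232 298
top 0.73 angle 0.0 iou 0.0 250 383 196 237 2259
```

Run:
```python
from h import *
for c in("wrist","side","top"):
    w=read_camera(c); cv2.imwrite(f"pics/{c}11.png",w["image"])
    for t in("keeper","keeper_pin"):
        for o in outline_of(w,t)[:2]:
            ys,xs=np.where(o["pixels"]); print(c,t,round(o["confidence"],2),np.round(o["position"]),xs.min(),xs.max(),ys.min(),ys.max(),len(xs))
    for a in(.2,.985): print("  pred",a,proj(w,[[.6496,.0463,.214],[.6496-.085*np.sin(a),.0463-.085*np.cos(a),.214],[.6496-.085*np.sin(a),.0463-.085*np.cos(a),.254]]).round().tolist())
    g=cv2.cvtColor(w["image"],cv2.COLOR_BGR2GRAY)
    if c=="wrist":
        print("strip from hinge to pin@.2 / .985")
    for a in(.2,.985):
        q=proj(w,[[.6496-r*np.sin(a),.0463-r*np.cos(a),.214] for r in np.arange(.02,.084,.008)]); print("  ",[int(g[int(v),int(u)]) if 0<=v<480 and 0<=u<640 else -1 for u,v in q])
w=cv2.imread("pics/side0.png");s=cv2.imread("pics/side11.png");d=cv2.absdiff(w,s).max(2);print("side diff near pin",d[190:240,260:310].mean(), d[190:240,260:310].max())
```

```text
wrist keeper 0.85 [411. 177.] 347 503 61 308 9175
wrist keeper_pin 0.82 [415. 175.] 347 502 61 308 9332
  pred 0.2 [[376.0, 92.0], [454.0, 263.0], [488.0, 297.0]]
  pred 0.985 [[376.0, 92.0], [316.0, 275.0], [316.0, 312.0]]
strip from hinge to pin@.2 / .985
   [130, 129, 129, 130, 128, 128, 128, 127]
   [163, 169, 167, 161, 162, 89, 68, 104]
side keeper 0.58 [286. 221.] 269 296 199 232 258
side keeper_pin 0.49 [286. 221.] 269 296 199 233 281
  pred 0.2 [[274.0, 227.0], [293.0, 214.0], [293.0, 199.0]]
  pred 0.985 [[274.0, 227.0], [309.0, 223.0], [309.0, 208.0]]
   [148, 159, 161, 149, 160, 155, 165, 154]
   [88, 111, 165, 99, 101, 122, 193, 192]
  pred 0.2 [[310.0, 193.0], [342.0, 199.0], [342.0, 195.0]]
  pred 0.985 [[310.0, 193.0], [328.0, 219.0], [328.0, 216.0]]
   [92, 96, 87, 85, 81, 80, 75, 72]
   [87, 87, 88, 86, 86, 86, 84, 84]
side diff near pin 9.6132 136
```

All three fits show the keeper still at 0.2, so the fingers passed the pin without moving it. I'll go back, come down lower astride it, and close on the pin so the measured width shows whether it is held.

```bash
python3 -m handwheel '[[40,[0,-30,0],[0,0,0]],[40,[0,-35,0],[0,0,0]],[40,[0,0,0],[0,-0.1225,0]],[40,[0,0,0],[0,-0.1225,0]],[40,[0,0,0],[0,-0.1225,0]],[40,[0,0,0],[0,-0.1225,0]],[40,[8,0,20],[0,0,0]],[40,[8,0,20],[0,0,0]],[40,[7.5,0,20],[0,0,0]],[40,[0,0,0],[0,0,0]]]' 20
python3 -c "
from h import *
togo([.6326,-.0365,.212],-.2)
kfit('wrist')"
```

```text
time: 27.3
eef_pos: [0.6338, -0.0369, 0.2884]
eef_rot: [-0.449, 0.547, -0.546, 0.448]
force: [-0.2, 0.8, -0.1]
gripper_width: 0.0397
t 27.3 tcp [ 0.6338 -0.0369  0.2884] shift [-0.3 76.4 -1.1] rot [0.002 0.004 0.001] f [-0.2  0.8 -0.1] q [-0.17  0.5   0.39  1.47 -0.    1.59]
wrist 0.9 angle 0.2 iou 0.81 294 332 72 270 4487
```

```bash
python3 -m handwheel '[[40,[0,20,-1],[0,0,0]],[40,[0,20,0],[0,0,0]],[40,[0,16,0],[0,0,0]],[40,[0,12,0],[0,0,0]],[40,[0,5,0],[0,0,0]],[0,[0,3,0],[0,0,0]],[0,[0,0,0],[0,0,0]],[0,[0,0,0],[0,0,0]],[0,[0,0,0],[0,0,0]],[0,[0,0,0],[0,0,0]]]' 20
python3 -c "
from h import *
togo([.6326,-.0365,.212],-.2)"
```

```text
time: 28.4
eef_pos: [0.6315, -0.0354, 0.2138]
eef_rot: [-0.449, 0.546, -0.546, 0.448]
force: [-0.5, 0.2, 0.1]
gripper_width: 0.0103
t 28.4 tcp [ 0.6315 -0.0354  0.2138] shift [0.8 1.8 1.3] rot [0.001 0.005 0.001] f [-0.5  0.2  0.1] q [-0.17  0.5   0.2   1.28 -0.    1.59]
```

Width 10.3 mm means the pin is held. Now the arc.

Run:
```python
from h import *
H=np.array([.6496,.0463]); e,M=tool(); r=np.hypot(*(e[:2]-H)); a0=np.arctan2(H[0]-e[0],H[1]-e[1]); print(r,a0)
As=np.linspace(a0,1.58,19); psi=np.linspace(-.2,-1.25,19)
P=lambda a:H+r*np.array([-np.sin(a),-np.cos(a)])
p0=e[:2];s0=-.2
for a,s in zip(As[1:],psi[1:]):
    d=P(a)-p0; z=np.array([np.cos(s0),np.sin(s0)]); x=np.array([np.sin(s0),-np.cos(s0)])
    print("%.2f: x %.1f z %.1f wy %.3f"%(a,1000*d@x,1000*d@z,s0-s),end="; "); p0=P(a);s0=s
```

```text
0.08371457851778873 0.21784396054845362
0.29: x -0.4 z -6.3 wy 0.058; 0.37: x -0.5 z -6.3 wy 0.058; 0.44: x -0.6 z -6.3 wy 0.058; 0.52: x -0.7 z -6.3 wy 0.058; 0.60: x -0.8 z -6.3 wy 0.058; 0.67: x -0.9 z -6.3 wy 0.058; 0.75: x -1.0 z -6.3 wy 0.058; 0.82: x -1.1 z -6.2 wy 0.058; 0.90: x -1.2 z -6.2 wy 0.058; 0.97: x -1.3 z -6.2 wy 0.058; 1.05: x -1.4 z -6.2 wy 0.058; 1.13: x -1.5 z -6.1 wy 0.058; 1.20: x -1.7 z -6.1 wy 0.058; 1.28: x -1.8 z -6.1 wy 0.058; 1.35: x -1.9 z -6.1 wy 0.058; 1.43: x -2.0 z -6.0 wy 0.058; 1.50: x -2.1 z -6.0 wy 0.058; 1.58: x -2.2 z -5.9 wy 0.058;
```

```bash
python3 -m handwheel '[[0,[-0.4,0,-6.3],[0,0.058,0]],[0,[-0.5,0,-6.3],[0,0.058,0]],[0,[-0.6,0,-6.3],[0,0.058,0]],[0,[-0.7,0,-6.3],[0,0.058,0]],[0,[-0.8,0,-6.3],[0,0.058,0]],[0,[-0.9,0,-6.3],[0,0.058,0]],[0,[-1,0,-6.3],[0,0.058,0]],[0,[-1.1,0,-6.2],[0,0.058,0]],[0,[-1.2,0,-6.2],[0,0.058,0]],[0,[-1.3,0,-6.2],[0,0.058,0]]]' 20
python3 -c "
from h import *
a=.97;togo([.6496-.0837*np.sin(a),.0463-.0837*np.cos(a),.2138],-.78)
kfit('wrist')"
```

```text
time: 29.4
eef_pos: [0.58, -0.0015, 0.2138]
eef_rot: [0.274, -0.652, 0.653, -0.272]
force: [1.1, -1.9, -0.2]
gripper_width: 0.0101
t 29.4 tcp [ 0.58   -0.0015  0.2138] shift [-0.7  0.   0. ] rot [-0.     0.002  0.002] f [ 1.1 -1.9 -0.2] q [-0.13  0.39  0.04  1.22 -0.    2.22]
wrist 0.73 angle 0.98 iou 0.8 300 383 56 340 9215
```

The keeper is now at 0.98. Continuing.

```bash
python3 -m handwheel '[[0,[-1.5,0,-6.2],[0,0.058,0]],[0,[-1.5,0,-6.1],[0,0.058,0]],[0,[-1.7,0,-6.1],[0,0.058,0]],[0,[-1.8,0,-6.1],[0,0.058,0]],[0,[-1.9,0,-6.1],[0,0.058,0]],[0,[-2,0,-6],[0,0.058,0]],[0,[-2.1,0,-5],[0,0.058,0]],[0,[-1.5,0,-4],[0,0.058,0]],[0,[0,0,0],[0,0,0]],[0,[0,0,0],[0,0,0]]]' 20
python3 -c "
from h import *
togo([.6496-.0837,.0463,.2138],-1.25)
kfit('wrist')"
```

```text
time: 30.55
eef_pos: [0.5647, 0.0437, 0.2137]
eef_rot: [0.119, -0.697, 0.697, -0.116]
force: [-6.0, -1.5, 4.1]
gripper_width: 0.0101
t 30.55 tcp [0.5647 0.0437 0.2137] shift [-2.  -0.1 -2.1] rot [0.    0.013 0.004] f [-6.  -1.5  4.1] q [-0.05  0.37 -0.    1.21 -0.    2.76]
wrist 0.77 angle 1.56 iou 0.8 296 408 60 339 9752
```

```bash
python3 -m handwheel '[[0,[-1.5,0,-1],[0,0,0]],[0,[-0.4,0,-1],[0,0,0]],[0,[-0.3,0,-1],[0,0,0]],[0,[-0.3,0,-1],[0,0,0]],[0,[0,0,0],[0,0,0]],[0,[0,0,0],[0,0,0]],[0,[0,0,0],[0,0,0]],[0,[0,0,0],[0,0,0]],[0,[0,0,0],[0,0,0]],[0,[0,0,0],[0,0,0]]]' 20
python3 -m handwheel '[[0,[-0.3,0,-1],[0,0,0]],[0,[-0.3,0,-1],[0,0,0]],[0,[0,0,0],[0,0,0]],[0,[0,0,0],[0,0,0]],[0,[0,0,0],[0,0,0]],[0,[0,0,0],[0,0,0]],[0,[0,0,0],[0,0,0]],[0,[0,0,0],[0,0,0]],[0,[0,0,0],[0,0,0]],[0,[0,0,0],[0,0,0]]]' 20
```

```text
time: 31.65
eef_pos: [0.5653, 0.0471, 0.2136]
eef_rot: [0.119, -0.697, 0.698, -0.115]
force: [-8.9, -6.4, 4.8]
gripper_width: 0.0097
time: 32.65
eef_pos: [0.5653, 0.0473, 0.2136]
eef_rot: [0.119, -0.695, 0.699, -0.115]
force: [-8.4, -14.8, 4.5]
gripper_width: 0.0097
```

The y force rose to 15 N with no further motion, so the keeper is at its stop. I'll release, rise clear and check.

```bash
python3 -m handwheel '[[20,[0,0,0],[0,0,0]],[26,[0,0,0],[0,0,0]],[26,[0,0,0],[0,0,0]],[26,[0,0,0],[0,0,0]],[26,[0,-10,0],[0,0,0]],[26,[0,-20,0],[0,0,0]],[26,[0,-30,0],[0,0,0]],[26,[0,-30,0],[0,0,0]],[26,[0,-30,0],[0,0,0]],[26,[0,0,0],[0,0,0]]]' 20
python3 -m handwheel '[[26,[30,0,0],[0,0,0]],[26,[40,0,0],[0,0,0]],[26,[0,0,30],[0,0,0]],[26,[0,0,40],[0,0,0]],[26,[0,0,40],[0,0,0]],[26,[0,0,0],[0,0,0]],[26,[0,0,0],[0,0,0]],[26,[0,0,0],[0,0,0]],[26,[0,0,0],[0,0,0]],[26,[0,0,0],[0,0,0]]]'
python3 - <<'E'
from h import *
kfit('wrist');kfit('side');kfit('top')
# end check: does a side-camera silhouette of the bar match y=95 home?
for c in("side","top"):
    w=read_camera(c); cv2.imwrite(f"pics/{c}_end.png",w["image"])
    for o in outline_of(w,"loaded_carrier")[:3]+outline_of(w,"empty_carrier")[:2]: print(c,round(o["confidence"],2),np.round(o["position"]),int(o["pixels"].sum()))
    T=frame(.5825,.1216,-.005,.176); print("pred bar mid/tabtop/ends",proj(w,tf(T,[[0,0,.012],[0,0,.084],[0,-.075,.024],[0,.075,.024]])).round().tolist())
    a=cv2.imread(f"pics/{c}0.png"); d=cv2.absdiff(a,w["image"]).max(2)>40
    n,_,st,ce=cv2.connectedComponentsWithStats(d.astype(np.uint8)); print([(s[4],np.round(x).tolist()) for s,x in zip(st[1:],ce[1:]) if s[4]>25])
E
```

```text
time: 33.65
eef_pos: [0.5686, 0.0507, 0.3382]
eef_rot: [0.115, -0.697, 0.698, -0.118]
force: [-0.1, 0.6, 0.6]
gripper_width: 0.0257
time: 34.65
eef_pos: [0.5364, -0.0753, 0.3339]
eef_rot: [0.118, -0.697, 0.697, -0.117]
force: [-0.2, -0.7, 0.4]
gripper_width: 0.0263
wrist 0.62 angle 1.58 iou 0.89 124 211 0 142 3952
side 0.73 angle 1.62 iou 0.43 269 310 218 237 189
top 0.5 angle 1.5 iou 0.71 308 314 189 227 194
side 0.98 [290. 254.] 749
side 0.86 [452. 249.] 477
side 0.53 [374. 224.] 326
side 0.94 [348. 314.] 980
pred bar mid/tabtop/ends [[289.0, 256.0], [289.0, 228.0], [301.0, 237.0], [276.0, 268.0]]
[(np.int32(4568), [338.0, 59.0]), (np.int32(198), [456.0, 12.0]), (np.int32(617), [479.0, 11.0]), (np.int32(199), [505.0, 8.0]), (np.int32(175), [528.0, 12.0]), (np.int32(375), [576.0, 4.0]), (np.int32(28), [507.0, 18.0]), (np.int32(8906), [540.0, 139.0]), (np.int32(31), [494.0, 29.0]), (np.int32(44), [512.0, 33.0]), (np.int32(205), [475.0, 67.0]), (np.int32(63), [493.0, 40.0]), (np.int32(142), [526.0, 56.0]), (np.int32(58), [492.0, 50.0]), (np.int32(110), [490.0, 68.0]), (np.int32(4769),
[... 718 characters left out ...]
.0, 219.0]]
[(np.int32(10215), [363.0, 239.0]), (np.int32(35), [266.0, 212.0]), (np.int32(30), [300.0, 213.0]), (np.int32(43), [281.0, 216.0]), (np.int32(145), [302.0, 222.0]), (np.int32(49), [272.0, 221.0]), (np.int32(2418), [316.0, 278.0]), (np.int32(35), [282.0, 222.0]), (np.int32(80), [339.0, 266.0]), (np.int32(353), [413.0, 279.0]), (np.int32(35), [439.0, 277.0]), (np.int32(25778), [486.0, 413.0]), (np.int32(12907), [258.0, 401.0]), (np.int32(57), [366.0, 350.0]), (np.int32(35), [281.0, 356.0]), (np.int32(26), [292.0, 402.0]), (np.int32(409), [346.0, 423.0]), (np.int32(569), [334.0, 444.0]), (np.int32(27), [357.0, 437.0]), (np.int32(65), [380.0, 445.0]), (np.int32(185), [369.0, 471.0])]
```

```bash
python3 -c "
from workcell import *
print(hand_in())"
```

```text
the job is handed in; nothing more can be done
None
```

The loaded hanger bar is on the rail, home against the end stop, with the keeper closed behind it. I handed the job in at about 35 s of the 61 s allowed, with the gripper clear of everything.

**What I did:** I lifted the bar out of its trestle by its tab, seated both hooks over the lip at the open end and let go. I then pushed it along under the cover to the stop, gripped the keeper pin and swung the arm to its stop.

**Last checks:**
- **Bar home:** the final push moved the bar only 0.6 mm for a 2 mm command, with the force rising to 15 N. In both the side and top views it sits within about 2 px of the predicted home position.
- **Keeper closed:** the wrist view fits 1.58 rad (closed is 1.57). The y force reached 15 N at the stop with no further motion. The rougher top and side fits read 1.50 and 1.62.
- **Empty bar:** it is detected where it started.
- **Other bench objects:** I did not check each one separately at the end. No unexpected force showed up near any of them.

**What went wrong along the way:**
- **Slide:** the first slide stopped about 25 mm short because joint 6 reached its range limit. I turned the tool a quarter turn and finished with shut fingers.
- **Keeper:** my first pass at the keeper missed the pin. I came down lower and gripped it.

**Not checked:** I had used all 12 picture views before the keeper was closed, so the end state was checked only by the trained networks and model fits, not by eye.

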